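Stage the vessels by height on the marked rail

TASK

Stand the brown bottle, the glass beaker, the capped vial and the dosing cup on the four ring marks of the metal plate, one on each mark and well centred on it, in order of height: the tallest next to the tall end post, falling to the shortest next to the short end post. Keep each the way up it stands now, carry it without tipping it over and set it down gently rather than dropping it. Leave the small metal feed chute and the hex key that lie among them where they are.

Things in the scene. Friction and masses are not known exactly. Their poses are not given: they have to be found in the camera images.
- bottle: closed brown reagent bottle with a green screw cap, the tallest vessel: 140 mm high, 62 mm across the body, loose, 0.12 to 0.2 kg. Round body to about 90 mm up, then a shoulder; the cap fills the top 20 mm, is about 30 mm across and can be gripped. Origin at the centre of its underside, z up.
- beaker: open clear glass beaker, second tallest: 70 mm high, about 50 mm across (52 mm at the lip), open end up, round, loose, about 0.055 kg. Origin at the centre of its underside, z up.
- vial: small capped glass sample vial with a white cap, third in height: 56 mm high, 28 mm across, loose, about 0.03 kg. It grips like a post of 25 by 26 mm whose flat sides face its own x and y. Origin at the centre of its underside, z up.
- dose_cup: small whitish dosing cup standing upside down (closed end up), the shortest vessel: 37 mm high, 38 mm across at the foot, tapering slightly upward, grips like a solid, loose, about 0.02 kg. Origin at the centre of its underside, z up.
- rail: fixed flat metal plate on the worktop, 130 mm deep (its x from -50 to +80 mm), 500 mm long (its y) and 8 mm thick, with a low back rail 20 mm high over the worktop along x = +72 mm. Origin on the worktop under the middle of the row of marks, z up. Four equal ring marks (74 mm across, with a dark centre dot) are printed in a row on its top (z = 8 mm) at x = 0, y = -142.5, -47.5, +47.5 and +142.5 mm.
- tall_post: fixed round steel end post, 88 mm high above the plate, 28 mm across its foot and 22 mm across its head, on the plate at one end of the row (rail y = +212 or -212 mm). Origin at the centre of its foot.
- short_post: fixed round steel end post like the tall one but only 22 mm high, at the other end of the row. Origin at the centre of its foot.
- feed_chute: loose grey metal feed chute (a small open trough), 62 mm long along its y, 30 mm wide, 28 mm high, 0.06 kg, lying among the vessels pointing roughly away from the robot; not part of the job. Origin at the centre of its underside, z up.
- hex_key: loose black L-shaped hex key lying flat, 77 mm long along its y, 24 mm wide, 6 mm high, 0.04 kg, lying among the vessels pointing roughly away from the robot; not part of the job. Origin at the centre of its underside, z up.
Mind the look-alikes: they are no part of the job. Leave any green or orange look-alike of the vial alone.

How it is judged:
At the end, for the whole second after the job is handed in: Each vessel stands upright (within 0.1 rad), at rest and released on the plate, its centre within 15 mm of its mark's centre along and across the row: bottle on the mark next to the tall post, then beaker, vial, and dosing cup on the mark next to the short post (((y of tall_post in the frame of rail above 0 m and y of bottle in the frame of rail between 0.1275 and 0.1575 m and y of beaker in the frame of rail between 0.0325 and 0.0625 m and y of vial in the frame of rail between -0.0625 and -0.0325 m and y of dose_cup in the frame of rail between -0.1575 and -0.1275 m) or (y of tall_post in the frame of rail below 0 m and y of bottle in the frame of rail between -0.1575 and -0.1275 m and y of beaker in the frame of rail between -0.0625 and -0.0325 m and y of vial in the frame of rail between 0.0325 and 0.0625 m and y of dose_cup in the frame of rail between 0.1275 and 0.1575 m)) and x of bottle in the frame of rail between -0.015 and 0.015 m and z of bottle in the frame of rail between 0.004 and 0.013 m and angle between each of bottle, beaker, vial, dose_cup's own z axis and vertical below 0.1 rad and linear speed of each of bottle, beaker, vial, dose_cup below 0.02 m/s and angular speed of each of bottle, beaker, vial, dose_cup below 0.3 rad/s and x of beaker in the frame of rail between -0.015 and 0.015 m and z of beaker in the frame of rail between 0.004 and 0.013 m and x of vial in the frame of rail between -0.015 and 0.015 m and z of vial in the frame of rail between 0.004 and 0.013 m and x of dose_cup in the frame of rail between -0.015 and 0.015 m and z of dose_cup in the frame of rail between 0.004 and 0.013 m); the robot touches nothing.
It fails at once if a vessel is tipped over (more than 35 degrees) (angle between any of bottle, beaker, vial, dose_cup's own z axis and vertical above 0.61 rad).
It fails at once if a vessel is dropped onto the plate (faster than 0.5 m/s within 12 mm above it) ((x of bottle in the frame of rail between -0.05 and 0.07 m and y of bottle in the frame of rail between -0.24 and 0.24 m and z of bottle in the frame of rail below 0.02 m and linear speed of bottle above 0.5 m/s) or (x of beaker in the frame of rail between -0.05 and 0.07 m and y of beaker in the frame of rail between -0.24 and 0.24 m and z of beaker in the frame of rail below 0.02 m and linear speed of beaker above 0.5 m/s) or (x of vial in the frame of rail between -0.05 and 0.07 m and y of vial in the frame of rail between -0.24 and 0.24 m and z of vial in the frame of rail below 0.02 m and linear speed of vial above 0.5 m/s) or (x of dose_cup in the frame of rail between -0.05 and 0.07 m and y of dose_cup in the frame of rail between -0.24 and 0.24 m and z of dose_cup in the frame of rail below 0.02 m and linear speed of dose_cup above 0.5 m/s)).
It fails at once if the feed chute or the hex key is displaced by more than 30 mm (distance of any of feed_chute, hex_key from where it was at the start of the episode above 0.03 m).
It also fails if it takes over 102 s, if anything falls off the work surface, if the arm or the gripper's body presses on something with over 40 N, if the wrist force passes 120 N, or if a joint passes its speed limit or range.

ROBOT

A 6-joint arm with a two-finger parallel gripper is mounted at the origin on a cart in front of the work surface, level with it; the furniture and walls round the work are solid. World frame = base frame: x ahead of the robot, y to its left, z up, the work surface at z = 0. Lengths are in m, angles in rad, forces in N, time in s.
With the tool pointing down it reaches from about 0.35 to 1 m from the base axis. Payload 7.1 kg.
Tool frame: the origin (TCP) lies between the finger pads; the fingertips stand 22 mm ahead of it and the grasp point (between the pads) lies 3 mm ahead of it; z points along the fingers, y is the line along which they close (so a half turn about z gives the same grasp; the last joint's range is limited). The gripper opens to 85 mm and grips with 20 to 120 N. Pads are 22 mm wide; open, the fingers measure 114 mm over their backs; the gripper's body (76 mm by 85 mm) begins 54 mm behind the grasp point. The pads swing forward as they close: fully open they stand 13 mm farther back than shut.
Start: joints at [-1.166, 0.423, 1.63, -0, 1.089, -0.019], TCP at [0.257, -0.57, 0.253] pointing down, gripper open.
Joint ranges: [-3, 3], [-0.9, 2.11], [0.09, 2.58], [-1.31, 4.45], [0.11, 2.69], [-2.54, 2.54]. Speed limits (rad/s): [2.39, 2.39, 3.01, 3.14, 3.14, 3.14].

INTERFACE

Orientations are given as a rotation vector (axis times angle).
In Python, from rig import manip gives the robot as it stands. The module is installed in compiled form; this text tells all that it offers. Calls block until the motion is done:
- manip.move_to(position, orientation): joint-space move of the TCP to a pose.
- manip.servo_line(position, orientation=None, rate=0.15): straight line of the TCP; orientation=None keeps the orientation; rate is the mean speed in m/s.
- manip.set_joints(angles): joint-space move.
- manip.command_gripper(opening, f_grip=None): finger opening in m; f_grip is the grip in N (None keeps the last); returns when the fingers have stopped.
- manip.hold(seconds).
- manip.solve_ik(position, orientation): joint angles nearest the present ones, or None.
- manip.camera(name): name is "scene" or "top" or "wrist"; returns a dict with "image" (384x512x3 uint8, red, green, blue), "fx", "fy", "cx", "cy" (pixels), "cam_to_world" (4x4, takes a point from camera to world coordinates); the wrist camera has in their place "mount" (4x4, takes a point from camera to tool coordinates, whose origin is the TCP and whose axes are the flange's). Camera axes: x right, y down, z forward; pixel columns grow to the right and rows downward; lengths in m; the calibration is good to about 2 mm. A picture is of the moment at which its call begins: read the wrist's pose just before it. There is no depth.
A pose or a line that the arm cannot do raises manip.IKError and nothing moves.
- manip.sign_off(): hands the job in; it is judged then, once.
Readings, each from a call of its own:
- manip.get_time(): time.
- manip.get_joint_positions(): joint angles.
- manip.get_joint_vel(): joint speeds.
- manip.get_tau(): joint torques, N m.
- manip.get_position(): TCP position.
- manip.get_ee_rot(): TCP orientation.
- manip.get_contact_force(): force on the tool from outside, world axes, zero at the start.
- manip.get_torque(): the same for the moment, N m.
- manip.get_width(): finger opening in m.
- manip.get_grip_force(): force on a finger pad.
Only numpy, scipy, OpenCV 4.12 (cv2) and the standard library are available. Lean on these libraries where they do the work, as an engineer would, in place of code of your own. Each camera call takes 0.05 s, during which the arm holds its last target. There are 200 camera calls.

## Working session

There is one attempt and no reset: what is moved stays moved. The work goes in short steps, each a Python script; the robot and the scene stay as the last script left them, time stands still between calls to the robot, and variables do not carry over. Pictures are saved under pics/ and viewed, at most 14 in all, crops included, and the job is handed in when it is done.

```bash
mkdir -p pics
python3 - <<'E'
from rig import manip
import cv2,numpy as np,pickle
d={}
for n in("scene","top"):
    c=manip.camera(n);d[n]=c
    cv2.imwrite(f"pics/{n}0.png",cv2.resize(c["image"][...,::-1],(800,600),interpolation=cv2.INTER_CUBIC))
    print(n,c["fx"],c["fy"],c["cx"],c["cy"]);print(np.round(c["cam_to_world"],3))
pickle.dump(d,open("c0.pkl","wb"))
print(manip.get_time(),manip.get_ee_rot())
E
```

```text
scene 352.7320713935339 352.7320713935339 254.07799414922093 192.99009955708496
[[ 0.489 -0.64   0.593  0.033]
 [-0.872 -0.343  0.349 -0.371]
 [-0.02  -0.687 -0.726  0.672]
 [ 0.     0.     0.     1.   ]]
top 411.4464409385501 411.4464409385501 263.5657798809497 190.4042590576704
[[ 0.028 -0.985  0.17   0.319]
 [-1.    -0.028  0.003 -0.067]
 [ 0.002 -0.17  -0.986  1.204]
 [ 0.     0.     0.     1.   ]]
0.1 [-3.06993562e+00 -6.60432888e-01  4.13336945e-04]
```

View pics/scene0.png

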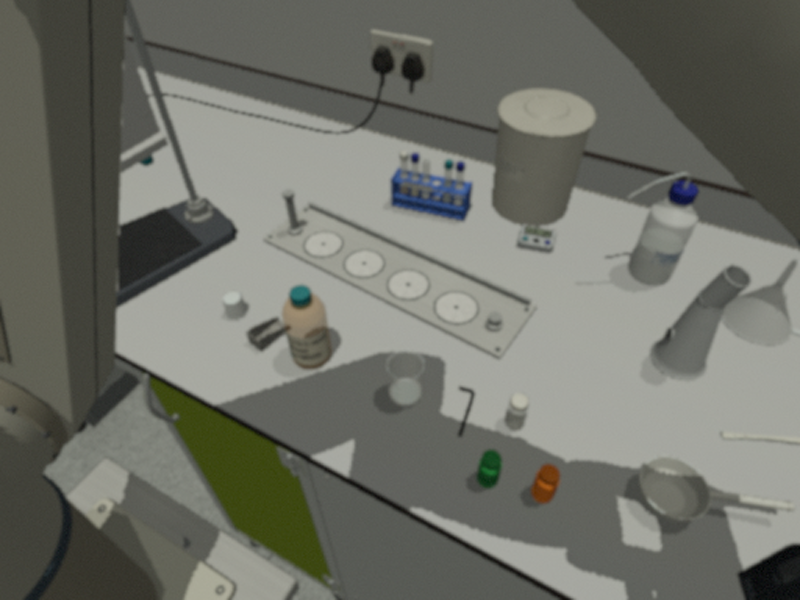

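View pics/top0.png

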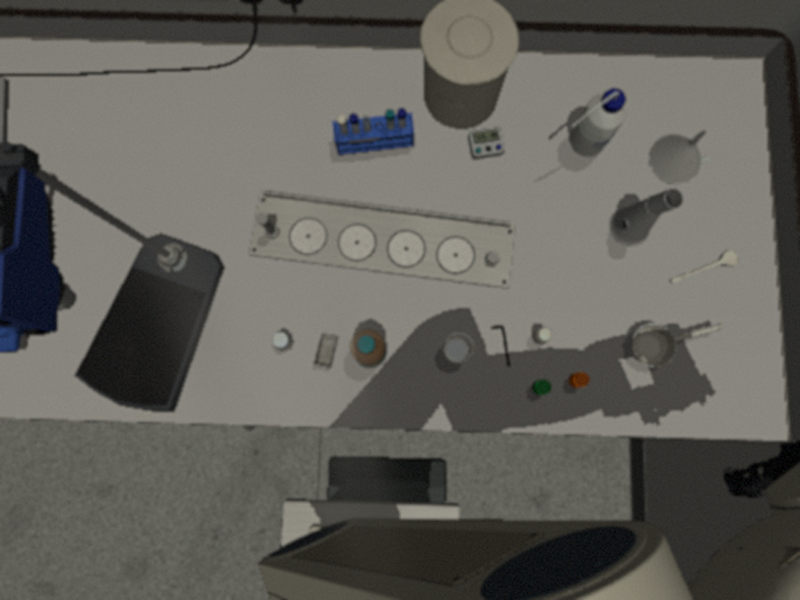

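Scene (800 px scale): the tall post is at the left end (290,205) and the short post at the right (493,322). Bottle cap (301,293), beaker (406,375), hex key (466,410), chute (268,332).

Candidates:
- **Vial:** white-capped one at (519,405); green (489,468) and orange (546,483) are look-alikes. White cap on clear glass fits.
- **Dosing cup:** whitish one at (233,302).

I'll triangulate these from the two views.

```bash
cat > h.py <<'E'
import numpy as np,cv2
from scipy.spatial.transform import Rotation as R
def ray(c,uv,s=1.5625,T=None):
    T=c["cam_to_world"] if T is None else T
    u=(uv[0]+.5)/s-.5; v=(uv[1]+.5)/s-.5
    d=T[:3,:3]@np.array([(u-c["cx"])/c["fx"],(v-c["cy"])/c["fy"],1.])
    return T[:3,3],d/np.linalg.norm(d)
def tri(rays):
    A=sum(np.eye(3)-np.outer(d,d) for o,d in rays)
    b=sum((np.eye(3)-np.outer(d,d))@o for o,d in rays)
    p=np.linalg.solve(A,b)
    return p,max(np.linalg.norm((np.eye(3)-np.outer(d,d))@(p-o)) for o,d in rays)
def atz(r,z):
    o,d=r; return o+d*(z-o[2])/d[2]
E
python3 - <<'E'
from h import *;import pickle
d=pickle.load(open("c0.pkl","rb"))
P=dict(bottle=((301,293),(367,343)),beaker=((406,367),(457,345)),vial=((519,401),(542,332)),cup=((233,298),(281,338)),
m1=((323,244),(308,236)),m2=((364,263),(357,242)),m3=((409,284),(406,248)),m4=((457,307),(456,254)))
for k,(a,b) in P.items():
    p,e=tri([ray(d["scene"],a),ray(d["top"],b)]);print(k,p.round(4),round(e,4))
img=d["top"]["image"][...,::-1]
cv2.imwrite("pics/topcrop.png",cv2.resize(img[190:260,165:395],(800,243),interpolation=cv2.INTER_CUBIC))
E
```

```text
bottle [0.4233 0.0096 0.1369] 0.0007
beaker [ 0.4328 -0.1466  0.057 ] 0.0004
vial [ 0.462  -0.3013  0.0461] 0.0007
cup [0.4379 0.1747 0.0325] 0.0011
m1 [0.6382 0.1397 0.0095] 0.0005
m2 [0.629  0.0452 0.0102] 0.0003
m3 [ 0.6207 -0.0494  0.0089] 0.0004
m4 [ 0.6113 -0.1446  0.0087] 0.0003
```

View pics/topcrop.png

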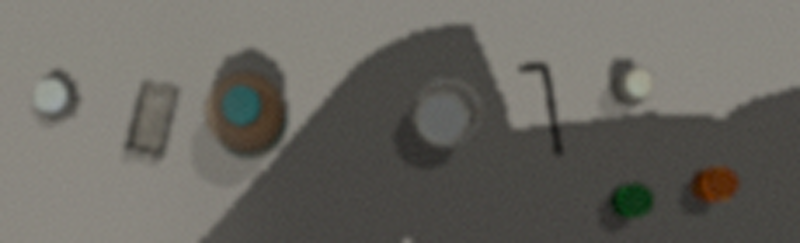

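The crop shows the dosing cup (52,95), chute (152,118), bottle (240,103), beaker (443,117), hex key (550,105) and white-capped vial (635,80). Green (632,200) and orange (716,184) are the look-alikes. The marks come out at z≈9 mm with 95 mm spacing, as expected. Next is a closer look with the wrist camera.

```bash
cat >> h.py <<'E'
def down(yaw=0.,sgn=1):
    # tool z down, tool y (closing) along world x turned by yaw
    y=sgn*np.array([np.cos(yaw),np.sin(yaw),0]); z=np.array([0,0,-1.]); x=np.cross(y,z)
    return R.from_matrix(np.c_[x,y,z]).as_rotvec()
def pose(m):
    T=np.eye(4);T[:3,:3]=R.from_rotvec(m.get_ee_rot()).as_matrix();T[:3,3]=m.get_position();return T
E
python3 - <<'E'
from rig import manip
from h import *;import pickle
out=[]
for p in [(.40,-.30,.26),(.40,-.14,.26),(.40,.02,.26),(.40,.17,.26)]:
    manip.move_to(p,down()); manip.hold(.15)
    T=pose(manip); c=manip.camera("wrist"); c["cam_to_world"]=T@c["mount"]; out.append(c)
print(np.round(c["mount"],3),c["fx"],c["cx"],c["cy"],manip.get_time(),manip.get_joint_positions())
pickle.dump(out,open("w.pkl","wb"))
for i in(0,2):
  m=np.hstack([cv2.resize(o["image"][...,::-1],(400,300),interpolation=cv2.INTER_AREA) for o in out[i:i+2]])
  cv2.imwrite(f"pics/w{i}.png",m)
cv2.imwrite("pics/w.png",np.vstack([cv2.imread("pics/w0.png"),cv2.imread("pics/w2.png")]))
E
```

```text
[[ 0.002 -0.952 -0.306  0.077]
 [ 1.     0.002 -0.    -0.001]
 [ 0.001 -0.306  0.952 -0.121]
 [ 0.     0.     0.     1.   ]] 327.31043861511847 251.92083625555884 192.0238516476233 4.0833 [ 3.71908139e-01  1.28710325e-01  2.02565398e+00 -1.78823902e-04
  9.87374228e-01  3.74028635e-01]
```

View pics/w.png

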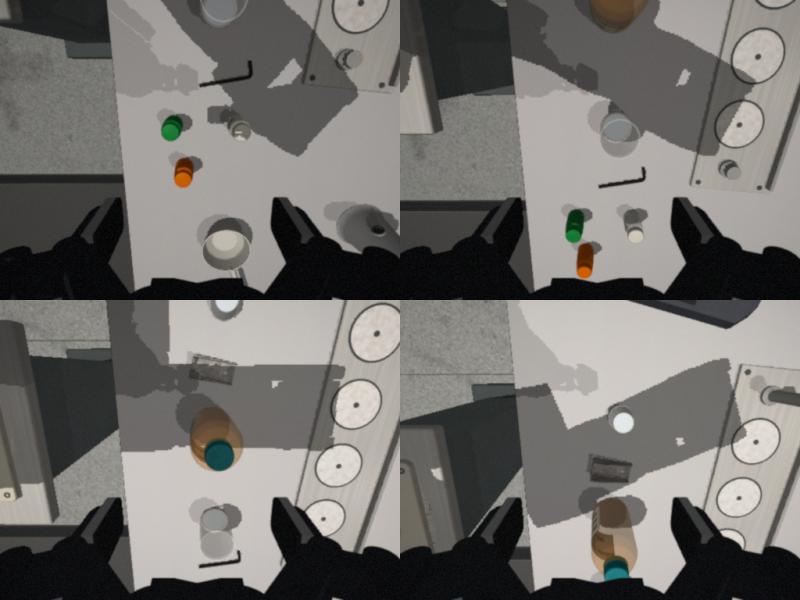

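Quadrants (400 px each): 1 shows the vial cap (239,133). 2 shows the beaker rim (220,137) and vial cap (236,237). 3 shows the bottle cap (219,156), beaker rim (216,244) and mark dots. 4 shows the cup top (223,122) and marks. Triangulating from these.

Run:
```python
from h import *;import pickle
d=pickle.load(open("c0.pkl","rb"));w=pickle.load(open("w.pkl","rb"))
S=.78125
f=lambda *a:[ray(w[i],uv,S) for i,uv in a]
P=dict(bottle=f((2,(219,156)),(3,(216,269)))+[ray(d["top"],(367,343))],
beaker=f((1,(220,137)),(2,(216,244))),beakerbase=f((1,(215,126)),(2,(214,219))),
vial=f((0,(240,133)),(1,(236,237))),cup=f((3,(223,122)),)+[ray(d["top"],(281,338)),ray(d["scene"],(233,298))],
m1=f((2,(375,33)),(3,(356,141))),m2=f((2,(356,105)),(3,(339,197))),m3=f((2,(338,166)),(1,(357,56))),m4=f((2,(323,219)),(1,(339,124))))
H=dict(bottle=.14,beaker=.07,beakerbase=.003,vial=.056,cup=.037)
for k,r in P.items():
    p,e=tri(r);print(k,p.round(4),round(e,4),[atz(x,H.get(k,.008))[:2].round(4).tolist() for x in r])
def cr(i,x,y,n=60):
    im=w[i]["image"][...,::-1];x=int(x/S);y=int(y/S);return cv2.resize(im[max(0,y-n//2):y+n//2+1,x-n//2:x+n//2+1],(380,290) if 0 else (290,290),interpolation=cv2.INTER_CUBIC)
cv2.imwrite("pics/cr.png",np.vstack([np.hstack([cr(0,239,130),cr(1,220,135)]),np.hstack([cr(2,217,145),cr(3,222,120)])]))
```

```text
bottle [0.4236 0.0089 0.1267] 0.0018 [[0.4219, 0.0117], [0.4218, 0.0226], [0.4234, 0.0089]]
beaker [ 0.4283 -0.1475  0.0702] 0.0008 [[0.4291, -0.1476], [0.4275, -0.1476]]
beakerbase [ 0.428  -0.1478  0.0054] 0.0008 [[0.4274, -0.1483], [0.4289, -0.1494]]
vial [ 0.457  -0.3055  0.0567] 0.0015 [[0.4556, -0.3057], [0.4587, -0.3062]]
cup [0.4369 0.1741 0.0336] 0.0018 [[0.4352, 0.1748], [0.4383, 0.1731], [0.4343, 0.1716]]
m1 [0.6395 0.1396 0.0071] 0.0012 [[0.6375, 0.1394], [0.6403, 0.1397]]
m2 [0.6325 0.0434 0.0049] 0.0002 [[0.6304, 0.0439], [0.6307, 0.045]]
m3 [ 0.618  -0.0496  0.0111] 0.0004 [[0.6203, -0.0509], [0.6193, -0.0495]]
m4 [ 0.6086 -0.1433  0.0123] 0.0002 [[0.6113, -0.1462], [0.6108, -0.1442]]
```

View pics/cr.png

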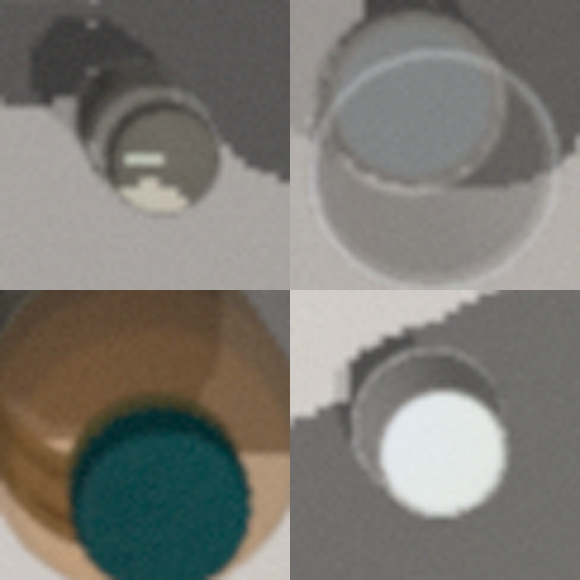

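The vessel tops measure 70, 57, 34 and about 130–137 mm high and the marks about 8 mm, all consistent with the text. Beaker first, so the wrist camera stays clear of the bottle at the neighbouring mark.

```bash
cat > pp.py <<'E'
from rig import manip
from h import *
YAW=-.0965
OBJ=dict(beaker=((.4283,-.1477),.045,.072,30),bottle=((.4225,.011),.1335,.055,45),vial=((.457,-.3057),.034,.055,25),cup=((.4365,.174),.023,.062,25))
MARK=dict(bottle=(.6385,.1396),beaker=(.630,.0447),vial=(.620,-.0499),cup=(.611,-.1447))
def F(): return manip.get_contact_force().round(1)
def pick(k,lift=.11):
    p,g,op,f=OBJ[k]; z=g+.003   # tcp is 3 mm above grasp point
    manip.command_gripper(op)
    manip.move_to([*p,max(z+.1,.2)],down())
    manip.servo_line([*p,z+.03],rate=.2); manip.servo_line([*p,z],rate=.06); print(k,'down',F())
    manip.command_gripper(0,f_grip=f); print('w',manip.get_width(),'grip',manip.get_grip_force(),F())
    manip.servo_line([*p,z+lift],rate=.12); print('lift w',manip.get_width(),F(),manip.get_time())
def place(k,lift=.11,dx=(0,0)):
    p,g,op,f=OBJ[k]; m=np.add(MARK[k],dx); z=g+.003+.008
    manip.servo_line([*m,z+lift],down(YAW),rate=.2)
    manip.servo_line([*m,z+.02],rate=.12); manip.servo_line([*m,z+.001],rate=.03); print('set',F(),manip.get_width())
    manip.command_gripper(op); manip.hold(.2)
    manip.servo_line([*m,z+lift],rate=.15); print(k,'placed',F(),manip.get_time())
E
python3 - <<'E'
from pp import *
for k in OBJ:
    for q in(OBJ[k][0],MARK[k]):
        print(k,[manip.solve_ik([*q,OBJ[k][1]+h],down(YAW)) is not None for h in(.01,.12)])
pick('beaker')
T=pose(manip);c=manip.camera("scene");cv2.imwrite("pics/b1.png",cv2.resize(c["image"][...,::-1],(800,600)))
E
```

```text
beaker [True, True]
beaker [True, True]
bottle [True, True]
bottle [True, True]
vial [True, True]
vial [True, True]
cup [True, True]
cup [True, True]
beaker down [0.5 0.3 0.6]
w 0.05114408317270967 grip 30.91191660889308 [ 0.  -0.1  1.8]
lift w 0.05111001882576208 [ 0.3  0.1 -0.3] 8.4
```

View pics/b1.png

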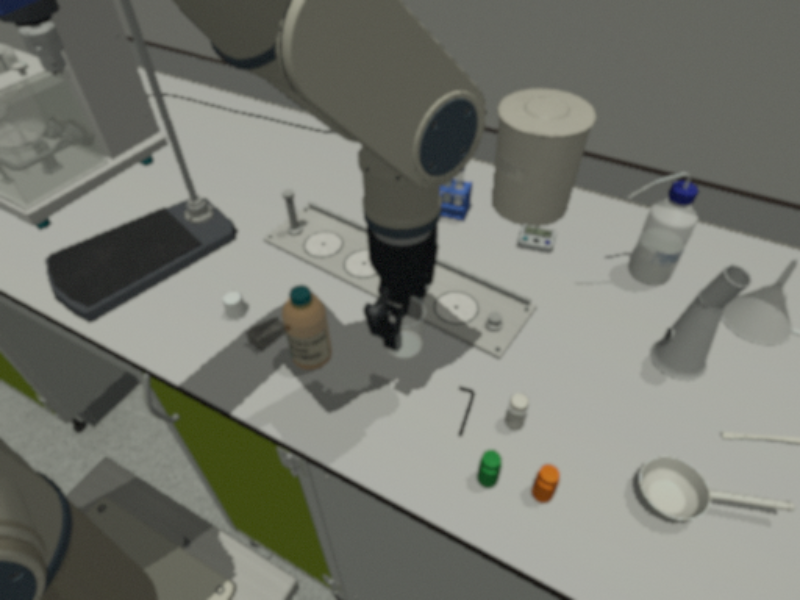

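The beaker is held upright at (403,340), with a width of 51 mm as it should be. Placing it, then the bottle.

Run:
```python
from pp import *
place('beaker')
pick('bottle',.13)
c=manip.camera("scene");cv2.imwrite("pics/b2.png",cv2.resize(c["image"][...,::-1],(800,600)))
```

```text
set [ 0.  -0.4 -0. ] 0.051448658345882706
beaker placed [ 0.3 -0.2 -0.1] 13.0917
bottle down [ 0.1 -0.2 -0.2]
w 0.0378654985456301 grip 38.876840458251536 [-2.3  1.7 19.8]
lift w 0.027625732631207055 [-0.   0.1 -1.6] 17.05
```

View pics/b2.png

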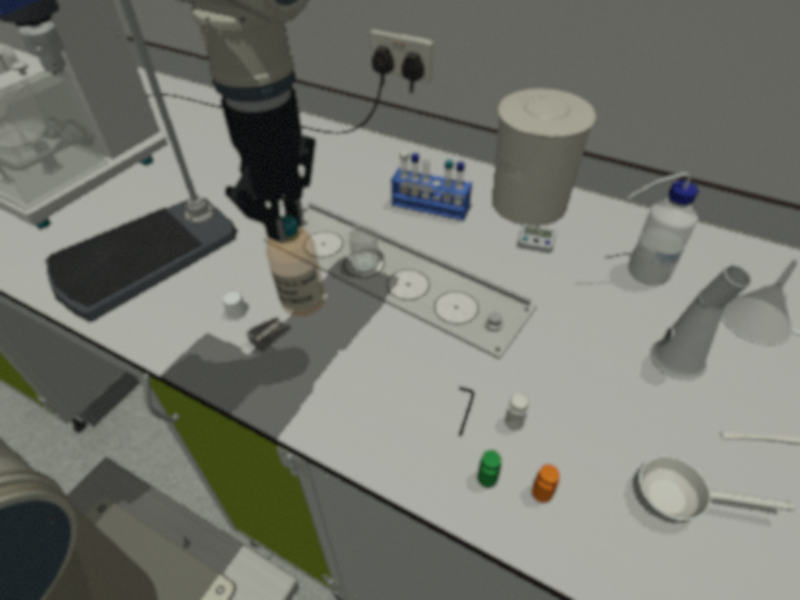

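The beaker stands on mark 2 (362,262). The bottle is held, but the fingers first touched its shoulder and then slid up onto the cap, so it may hang low. Checking hang and tilt by projecting the expected axis into the view.

Run:
```python
from pp import *
c=manip.camera("scene");p=manip.get_position();W=np.linalg.inv(c["cam_to_world"]);print(p)
im=cv2.resize(c["image"][...,::-1],None,fx=5,fy=5,interpolation=cv2.INTER_CUBIC)
def pr(q):
    a=W[:3,:3]@q+W[:3,3];return ((np.array([c["fx"]*a[0]/a[2]+c["cx"],c["fy"]*a[1]/a[2]+c["cy"]])+.5)*5).astype(int)
b=p[2]-.1365 # nominal base
for dz,col in((0,(0,0,255)),(-.01,(255,0,0))):
  for h,r in((0,.031),(.12,.015),(.14,.015)):
    pts=np.array([pr(np.array([p[0]+r*np.cos(t),p[1]+r*np.sin(t),b+dz+h])) for t in np.linspace(0,6.3,40)])
    cv2.polylines(im,[pts],True,col,1)
    print(dz,h,pts.mean(0))
x,y=pr(np.array([p[0],p[1],b+.07]));cv2.imwrite("pics/b3.png",im[y-300:y+300,x-250:x+250])
```

```text
[0.42206292 0.01097963 0.26575783]
0 0 [965.225 950.9  ]
0 0.12 [918.375 732.075]
0 0.14 [909.55  689.925]
-0.01 0 [968.525 966.925]
-0.01 0.12 [922.7  752.45]
-0.01 0.14 [914.025 711.2  ]
```

View pics/b3.png

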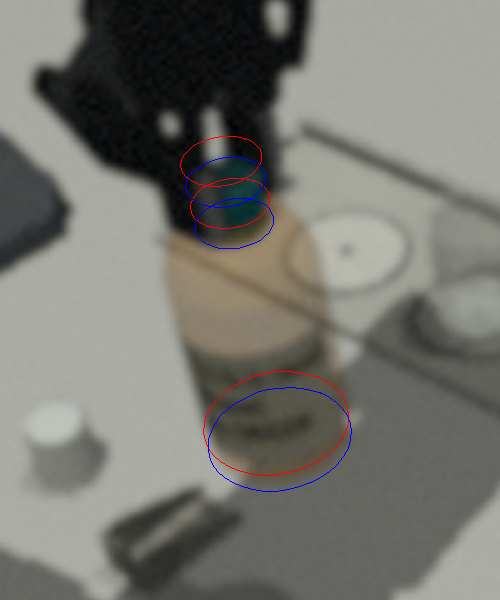

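The bottle hangs upright, about 10 mm below nominal (blue outline fits). I'll lower it with contact sensing.

Run:
```python
from pp import *
m=MARK['bottle']
manip.servo_line([*m,.265],down(YAW),rate=.18)
manip.servo_line([*m,.167],rate=.12); manip.hold(.3)
f0=manip.get_contact_force()[2]; z=.167
while z>.142:
    z-=.0012; manip.servo_line([*m,z],rate=.03); manip.hold(.05)
    f=manip.get_contact_force()[2]
    if f-f0>1.2: break
print(z,f0,f,manip.get_width())
manip.command_gripper(.055); manip.hold(.3)
manip.servo_line([*m,.27],rate=.15); print(manip.get_time(),F())
pick('vial')
```

```text
0.15379999999999994 -1.0136430727021117 1.897351332916746 0.027692547573689653
24.8667 [-0.5 -0.1 -0.3]
vial down [-0.1 -0.2 -0.1]
w 0.024910653810145577 grip 27.847377061843872 [-0.3  0.   1.8]
lift w 0.025073862217079322 [-0.2 -0.   0.3] 29.75
```

Run:
```python
from pp import *
place('vial')
pick('cup')
c=manip.camera("scene");cv2.imwrite("pics/b4.png",cv2.resize(c["image"][...,::-1],(800,600)))
```

```text
set [ 0.1  0.4 -0.3] 0.02510765304221495
vial placed [-0.8 -0.1  0.2] 34.575
cup down [ 0.4 -0.5 -0.8]
w 0.034165722732346505 grip 24.75798594939988 [-0.9 -0.6  4.9]
lift w 0.03452739201976397 [-0.1  0.1  0.2] 38.8833
```

View pics/b4.png

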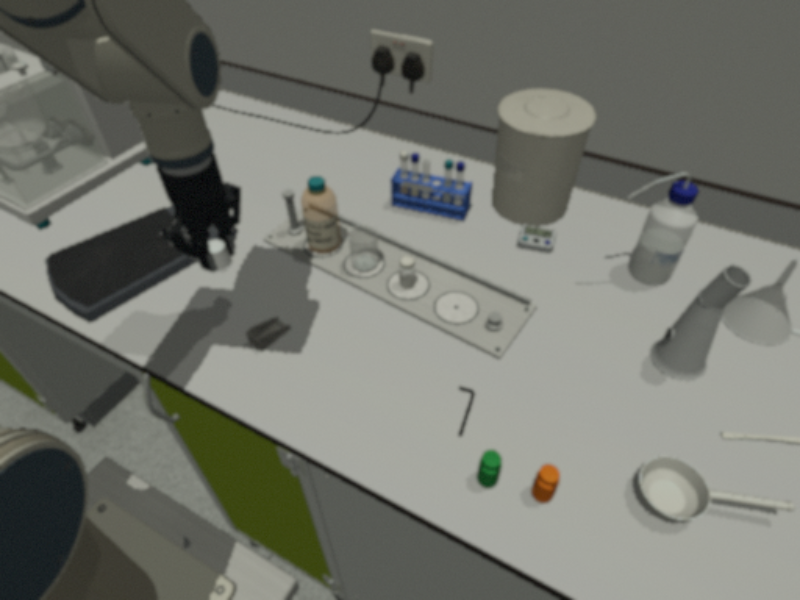

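Bottle, beaker and vial stand on their marks at (322,245), (362,262) and (408,283); the chute and hex key haven't moved. The cup is held at (217,253). Placing it, then checking with the wrist camera.

Run:
```python
from pp import *;import pickle
place('cup')
out=[]
for p in [(.57,-.12,.27),(.57,0.04,.27)]:
    manip.move_to(p,down()); manip.hold(.2)
    T=pose(manip); c=manip.camera("wrist"); c["cam_to_world"]=T@c["mount"]; out.append(c)
pickle.dump(out,open("w2.pkl","wb")); print(manip.get_time())
cv2.imwrite("pics/f.png",np.hstack([cv2.resize(o["image"][...,::-1],(400,300),interpolation=cv2.INTER_AREA) for o in out]))
c=manip.camera("top")
cv2.imwrite("pics/ftop.png",cv2.resize(c["image"][100:270,150:345][...,::-1],(688,600),interpolation=cv2.INTER_CUBIC))
```

```text
set [0.5 0.6 0.2] 0.034637820342029176
cup placed [0.  0.7 0.3] 44.0417
45.825
```

View pics/f.png

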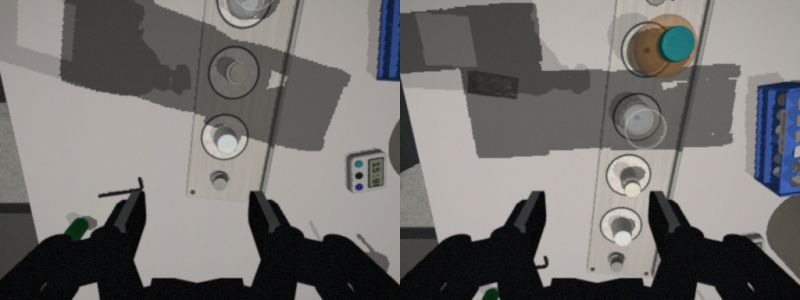

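Left: vial (238,72) and cup (226,141) sit on their marks. Right: beaker (638,122) sits well, but the bottle looks slightly off to the right at (665,48) against its ring at (652,50). Enlarging with the expected outlines overlaid.

Run:
```python
from pp import *;import pickle
w=pickle.load(open("w2.pkl","rb"))
H=dict(bottle=(.14,.015,.031),beaker=(.07,.026,.025),vial=(.056,.011,.014),cup=(.037,.016,.019))
t=[]
for i,k in((1,'bottle'),(1,'beaker'),(0,'vial'),(0,'cup')):
    c=w[i];W=np.linalg.inv(c["cam_to_world"]);s=4.5
    im=cv2.resize(c["image"][...,::-1],None,fx=s,fy=s,interpolation=cv2.INTER_CUBIC)
    im=cv2.copyMakeBorder(im,0,0,0,0,0)
    def pr(q):
        a=W[:3,:3]@q+W[:3,3];return (np.array([c["fx"]*a[0]/a[2]+c["cx"],c["fy"]*a[1]/a[2]+c["cy"]])+.5)*s
    m=MARK[k];h,rt,rb=H[k]
    for z,r,col in((.008,.037,(0,255,0)),(.008,rb,(255,0,0)),(.008+h,rt,(0,0,255))):
        cv2.polylines(im,[np.array([pr(np.array([m[0]+r*np.cos(a),m[1]+r*np.sin(a),z])) for a in np.linspace(0,6.3,50)]).astype(int)],True,col,1)
    x,y=pr(np.array([*m,.03])).astype(int); y=max(y,150)
    t.append(im[y-150:y+150,x-200:x+200])
cv2.imwrite("pics/chk.png",np.vstack([np.hstack(t[:2]),np.hstack(t[2:])]))
```

```text
(no output)
```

View pics/chk.png

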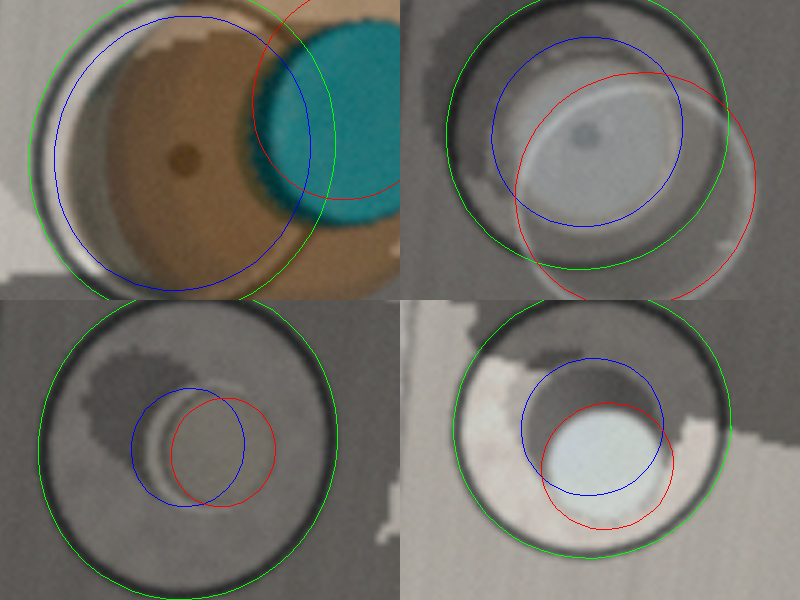

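Beaker, vial and cup are within 2–3 mm. The bottle's cap is about 4 mm off, but its base edge could be further out, so I'll look at it from straight above.

Run:
```python
from pp import *
m=MARK['bottle']
manip.move_to([m[0],m[1]-.077,.30],down()); manip.hold(.3)
T=pose(manip); c=manip.camera("wrist"); W=np.linalg.inv(T@c["mount"]);s=4
im=cv2.resize(c["image"][...,::-1],None,fx=s,fy=s,interpolation=cv2.INTER_CUBIC)
def pr(q):
    a=W[:3,:3]@q+W[:3,3];return (np.array([c["fx"]*a[0]/a[2]+c["cx"],c["fy"]*a[1]/a[2]+c["cy"]])+.5)*s
for z,r,col in((.008,.037,(0,255,0)),(.09,.031,(255,0,0)),(.148,.015,(0,0,255))):
    cv2.polylines(im,[np.array([pr(np.array([m[0]+r*np.cos(a),m[1]+r*np.sin(a),z])) for a in np.linspace(0,6.3,50)]).astype(int)],True,col,1)
x,y=pr(np.array([*m,.03])).astype(int);y=max(y,250)
cv2.imwrite("pics/chk2.png",im[y-250:y+250,x-300:x+300])
for z in(.008,.09,.148): print(z,pr(np.array([m[0]+.01,m[1],z]))-pr(np.array([*m,z])))
```

```text
0.008 [33.38100361  0.04329006]
0.09 [41.6748432   0.05402489]
0.148 [50.5603066   0.06551619]
```

View pics/chk2.png

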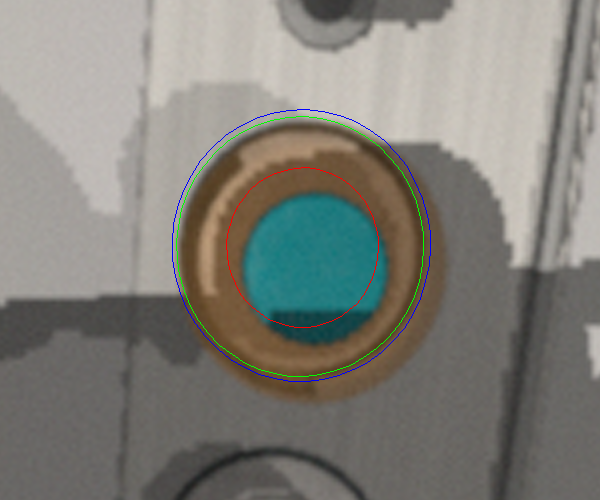

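From straight above, the bottle's body is centred at (318,265) against (301,246) for the mark. That is about 4 mm off in each direction, well within 15 mm, and it stands upright. Handing in.

```bash
python3 -c "
from rig import manip
print(manip.get_time(),manip.sign_off())"
```

```text
the job is handed in; nothing more can be done
46.6333 None
```

The job is handed in at 46.6 s, no verdict returned: bottle, beaker, vial and dosing cup stand upright on their marks from the tall post to the short post, each about 5 mm or less off centre along and across the row, with the chute and hex key left alone.

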